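# Shake the waiting lotion samples on the touch vortex mixer

### The arm

A 7-joint arm with a two-finger parallel gripper is mounted at the origin on the work surface. World frame = base frame: x ahead of the robot, y to its left, z up, the work surface at z = 0. Lengths are in m, angles in rad, forces in N, time in s.
With the tool pointing down it reaches from about 0.35 to 0.9 m from the base axis. Payload 8.1 kg.
Tool frame: the origin (TCP) lies between the finger pads, 19 mm behind the fingertips; this is the grasp point; z points along the fingers, y is the line along which they close (so a half turn about z gives the same grasp; the last joint's range is limited). The gripper opens to 85 mm and grips with 20 to 120 N. Pads are 22 mm wide; open, the fingers measure 114 mm over their backs; the gripper's body (76 mm by 85 mm) begins 54 mm behind the grasp point. The pads swing forward as they close: fully open they stand 13 mm farther back than shut.
Start: joints at [-1.323, 0.434, 0.025, 1.573, -0.012, 1.134, -0.075], TCP at [0.215, 0.587, 0.25] pointing down, gripper open.
Joint ranges: [-2.62, 2.62], [-0.44, 2.09], [-1.27, 1.32], [0.08, 2.57], [-1.32, 4.46], [0.12, 2], [-2.74, 2.74]. Speed limits (rad/s): [2.22, 2.22, 3.01, 3.01, 3.14, 3.14, 3.14].

### API

Orientations are given as [roll, pitch, yaw] about the fixed x, y, z axes, in that order (R = Rz(yaw) Ry(pitch) Rx(roll)).
In Python, from plant import observe, eyes, ctrl gives the robot as it stands. The module is installed in compiled form; this text tells all that it offers.
- The arm moves only by the tool arm_command, never from a script. Its argument "motion" is text: rows parted by semicolons, each of 7 numbers parted by spaces: the shift along the tool's x, y, z in cm, then the turn, a rotation vector about the tool's x, y, z in degrees, then the closure, from 0 (fully open) to 1 (shut). In form: dx dy dz wx wy wz claw; .... A call has 1 to 5 rows; each row is the pose to reach, as a shift and turn from the pose commanded when the call began, along the tool's axes at that moment; what a row does not reach only later rows make up. A row lasts 1/10 s, in which the tool goes at most 50 mm and 8.59 degrees, less where a joint would pass 70% of its speed; a pose out of reach is approached as far as the arm can. A call with a gripper value outside its range is refused whole. The fingers move at their own pace and stop on an object; "newtons" is the grip in N (left out, the last holds). Time passes only in rows, so rows that repeat a pose let the fingers close. It gives the time, the measured TCP pose, the force, the opening and the grip force at its end, in the units of the state.
- observe(): the state, without advancing time (a new reading comes with each control period).
- eyes.grab_frame(name): name is "side" or "top"; returns the picture (480x640x3 uint8, red, green, blue); there is no depth.
- eyes.camera_params(name): a dict with "vertical_fov" (degrees; the focal length in pixels is half the picture's height over the tangent of half this angle, whatever the lens; pixels are square), "cx", "cy" (the principal point, pixels), "R" (3x3) and "t" (3): a world point X has camera coordinates R X + t. Camera axes: x right, y down, z forward; pixel columns grow to the right and rows downward; lengths in m; the calibration is good to about 2 mm. A picture is of the moment at which its call begins. camera_params takes no time and is no camera call.
- ctrl.job_done(): hands the job in; it is judged then, once.
The state is a dict: "t": time; "joint_positions": joint angles; "joint_velocities": joint speeds; "joint_efforts": joint torques, N m; "tcp_pos": TCP position; "tcp_rot": TCP orientation; "ft_force": force on the tool from outside, world axes, zero at the start; "moment": the same for the moment, N m; "gripper_width": finger opening in m; "finger_force": force on a finger pad.
Only numpy, scipy, OpenCV 4.12 (cv2) and the standard library are available. Lean on these libraries where they do the work, as an engineer would, in place of code of your own. Each camera call takes 0.05 s, during which the arm holds its last target. There are 200 camera calls.

### The job

Shake up the lotion samples waiting on the wooden board: first set the mixer's speed dial to mark 2 if the big jar is still waiting on the board, or to mark 4 if only small jars are waiting; then, going along the row from the robot's left to right, hold each sample upright on the middle of the mixer's shaking head, press it fully down for two seconds, and stand it in the pine tray. When the last has been shaken, turn the dial back to the dot (off); leave the sample that is already in the tray, and everything else on the bench, where it is.

Things in the scene. Friction and masses are not known exactly. Their poses are not given: they have to be found in the camera images.
- mixer: touch-operated vortex mixer, fixed to the bench: white housing 165 mm (x) x 130 mm (y), top deck 85 mm high. Origin: centre of its underside on the bench; its x axis points away from the robot, from the dial to the shaking head; yaw differs by up to about 0.2 rad
- mixer_head (a point): fixed point of the mixer: centre of the top face of the shaking head as it stands unpressed, 125 mm above the bench (37 mm along the mixer's +x from its origin). Axes as the mixer's
- platform (a joint): the shaking head: a flat round rubber-topped platform, 68 mm diameter, that slides straight down on a spring, in m: 0 = up at rest, 0.006 = fully depressed on its stop. It starts to give at about 5 N and is fully down at about 11 N
- dial (a joint): speed dial on the deck nearest the robot, in rad, 0 to 4.3, growing clockwise seen from above; stays where left (friction 0.03 N m). Seven white marks, 0 to 6, lie around it 40 degrees (0.698 rad) apart: mark k is at k x 0.698 rad. Mark 0 (off) is a round dot, marks 1 to 6 are lines growing longer; mark 0 lies left and a little towards the robot, mark 3 straight towards the shaking head
- dial_grip (a point): fixed point on the dial's axis at the height to grip (TCP), 115 mm above the bench, 40 mm along the mixer's -x from its origin. Knob: black skirt 38 mm across with a bar 12 mm wide, 36 mm long, from 91 to 114 mm above the bench. A white line on one half of the bar is the pointer: it points along the bar from the axis, at yaw = mixer yaw + 2.094 - dial
- board: flat brown wooden board, 170 mm (x) x 330 mm (y), 8 mm thick, no rim, on one side of the mixer: samples waiting to be shaken stand on it in a row along its y axis, left being +y (the robot's left). Origin: centre of its underside; fixed
- board_top (a point): centre of the board's top face, 8 mm above the bench
- tray: shallow light pine tray on the other side of the mixer, for shaken samples: inside 200 mm (x) x 310 mm (y), floor 8 mm above the bench, rim 8 mm thick and 20 mm above the bench. Origin: centre of its underside; fixed
- tray_floor (a point): centre of the top face of the tray's floor, axes as the tray's
- big_jar: big amber sample jar with paper label and black lid: 62 mm diameter, 60 mm tall (lid from 42 mm up), straight sides, about 0.2 kg. Origin: centre of its underside, z up its axis. It starts either on the board, at the left end of the row, waiting, or in the tray, shaken already; jar_0 then starts in the other of these two places
- jar_0: small squat amber sample jar with paper label and black lid: 44 mm diameter, 38 mm tall (lid from 27 mm up), straight sides, about 0.08 kg. Origin: centre of its underside, z up its axis. It starts either in the tray (shaken already), the big jar then being on the board, or on the board at the left end of the row (waiting), the big jar then being in the tray
- jar_1: small squat amber sample jar with paper label and black lid: 44 mm diameter, 38 mm tall (lid from 27 mm up), straight sides, about 0.08 kg. Origin: centre of its underside, z up its axis. If present, it waits on the board, place 2 of the row counted from the left
- jar_2: small jar exactly like jar_1. If present, it waits on the board, place 3 of the row counted from the left
- jar_3: small jar exactly like jar_1. If present, it waits on the board, place 4 of the row counted from the left
- tin: small flat balm tin, 45 mm diameter, 18 mm high, standing in the tray; a bystander, to be left alone. Origin: centre of underside
- soap_1: bar of soap standing on end, 58 x 30 x 85 mm, beyond the work; a bystander. Origin: centre of underside
- soap_2: as soap_1
- soap_3: as soap_1
- stamp: steel soap stamp, 28 mm diameter, 54 mm tall; a bystander. Origin: centre of underside
- mallet: rubber mallet lying behind, head 56 mm diameter and 85 mm long, wooden handle 210 mm long along its -x; a bystander. Origin: under the head's centre
- pump_bottle: amber pump bottle, 64 mm diameter, 170 mm tall, behind the mixer; a bystander. Origin: centre of underside
Things that resemble listed ones, but are neither listed nor needed, are in the scene too. Leave any purple look-alike of the jar_1 alone. What is shaped like the big_jar but purple is not meant.

How it is judged:
By the outcome, as a careful person would: the job done as asked, in the order asked, and still so for the second after the job is handed in, with the robot touching nothing.
Of jar_1, jar_2, jar_3 only 1 to 3 are there at a start; the rules pass over those that are not, and their reading is None.
At some moment in a run one of jar_1, jar_2, jar_3 may be knocked a few centimetres aside while the robot is not near it.
It also fails if it takes over 210 s, if anything falls off the work surface, if the arm or the gripper's body presses on something with over 40 N, if the wrist force passes 120 N, or if a joint passes its speed limit or range.

## Working session

There is one attempt and no reset: what is moved stays moved. The work goes in short steps, Python scripts to look and compute and a tool call to move; the robot and the scene stay as the last step left them, time stands still between calls to the robot, and variables do not carry over. Pictures are saved under pics/ and viewed, at most 14 in all, crops included, and the job is handed in when it is done.

Besides the shell and the picture viewer there is one more tool, called after "Emit:" as a command line: name --argument value ..., lists and objects as JSON in quotes. arm_command: Moves the arm, as the interface text tells. Its arguments: {"type":"object","properties":{"motion":{"type":"string"},"newtons":{"type":"number"}},"required":["motion"]}

```bash
mkdir -p pics; cat > h.py <<'E'
import numpy as np, cv2
from plant import observe, eyes, ctrl
def grab(n,f=None):
    im=eyes.grab_frame(n)
    if f: cv2.imwrite('pics/'+f,im[:,:,::-1])
    return im
def ray(n,uv):
    p=eyes.camera_params(n); f=240/np.tan(np.radians(p['vertical_fov'])/2)
    R=np.array(p['R']);t=np.array(p['t'])
    d=R.T@np.array([(uv[0]-p['cx'])/f,(uv[1]-p['cy'])/f,1]); return -R.T@t,d
def onz(n,uv,z):
    c,d=ray(n,uv); return c+d*(z-c[2])/d[2]
def proj(n,X):
    p=eyes.camera_params(n); f=240/np.tan(np.radians(p['vertical_fov'])/2)
    c=np.array(p['R'])@np.array(X)+np.array(p['t']); return c[0]/c[2]*f+p['cx'],c[1]/c[2]*f+p['cy']
E
python3 - <<'E'
from h import *
for n in('top','side'):
    grab(n,n+'0.png'); p=eyes.camera_params(n); print(n,{k:np.round(v,3).tolist() for k,v in p.items()})
    c,_=ray(n,(0,0));print(c)
o=observe();print({k:np.round(v,3).tolist() for k,v in o.items()})
E
```

```text
top {'vertical_fov': 46.478, 'cx': 315.851, 'cy': 235.693, 'R': [[-0.02, -1.0, -0.003], [-0.985, 0.021, -0.174], [0.174, -0.001, -0.985]], 't': [0.058, 0.586, 1.305]}
[0.35112004 0.04741323 1.386835  ]
side {'vertical_fov': 45.111, 'cx': 322.094, 'cy': 242.386, 'R': [[0.844, -0.536, 0.004], [-0.342, -0.545, -0.765], [0.413, 0.644, -0.644]], 't': [-0.469, 0.296, 1.136]}
[ 0.02804934 -0.82222161  0.9602635 ]
{'t': 0.1, 'joint_positions': [-1.323, 0.435, 0.025, 1.574, -0.012, 1.134, -0.075], 'joint_velocities': [-0.001, -0.002, 0.001, -0.003, 0.0, -0.001, -0.001], 'joint_efforts': [0.004, -67.175, 1.028, -31.69, 0.016, 0.007, -0.0], 'tcp_pos': [0.215, 0.587, 0.249], 'tcp_rot': [-3.14, 0.0, 2.791], 'ft_force': [-0.34, -0.11, 0.339], 'moment': [-0.001, -0.009, -0.015], 'finger_force': 0.0, 'gripper_width': 0.086}
```

View pics/top0.png

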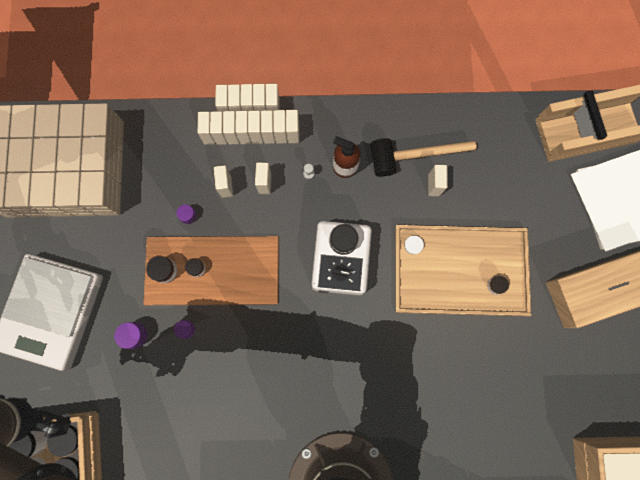

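View pics/side0.png

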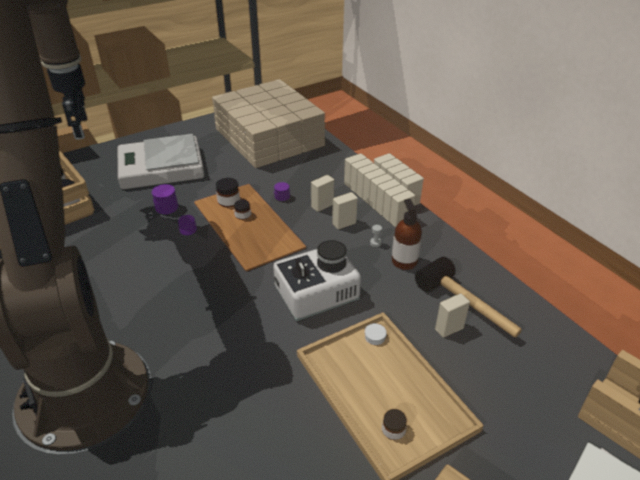

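The top view shows the board with the big jar (160,268) and one small jar (196,266). The tray holds a small jar (500,284) and the tin (414,244), and the mixer is at (343,258). The purple look-alikes at (127,335), (184,328) and (185,213) are all off the board. The big amber jar and the small amber jar on the board are the ones meant, so the dial goes to mark 2. I'll confirm this in a crop and measure.

```bash
python3 - <<'E'
from h import *
im=grab('top')
a=cv2.resize(im[225:315,140:290],None,fx=4,fy=4,interpolation=cv2.INTER_CUBIC)[:,:400]
b=cv2.resize(im[215:300,305:380],None,fx=5,fy=5,interpolation=cv2.INTER_CUBIC)
s=np.zeros((430,800,3),np.uint8); s[:360,:400]=a[:, :400]; s[:425,410:785]=b
cv2.imwrite('pics/crop1.png',s[:,:,::-1])
g=im.max(2)
def blob(x0,y0,x1,y1,th,z,r):
    m=(g[y0:y1,x0:x1]<th).astype(np.uint8)
    n,l,st,c=cv2.connectedComponentsWithStats(m)
    for i in range(1,n):
        if st[i,4]>60:
            cs,_=cv2.findContours((l==i).astype(np.uint8),cv2.RETR_EXTERNAL,2)
            (u,v),rr=cv2.minEnclosingCircle(cs[0]); uv=c[i]+[x0,y0]
            print(uv,st[i],'rad',rr, onz('top',uv,z).round(4))
print('board');blob(145,240,278,300,50,.068,0);blob(185,240,278,300,50,.046,0)
print('tray');blob(400,230,525,310,50,.046,0)
# mixer white
m=((im.min(2)>150)).astype(np.uint8)[215:300,305:380]
cs,_=cv2.findContours(m,cv2.RETR_EXTERNAL,2);c=max(cs,key=cv2.contourArea)
r=cv2.minAreaRect(c+np.array([305,215]));bx=cv2.boxPoints(r);print(r)
P=np.array([onz('top',q,.085) for q in bx]);print(P.round(4),np.linalg.norm(P[1]-P[0]),np.linalg.norm(P[2]-P[1]),P.mean(0))
# board, tray corners by color
E
```

```text
board
tray
((340.9067687988281, 257.7292175292969), (53.89897537231445, 69.1632308959961), 5.440331935882568)
[[ 0.4542  0.0606  0.085 ]
 [ 0.6172  0.042   0.085 ]
 [ 0.6022 -0.085   0.085 ]
 [ 0.4398 -0.0637  0.085 ]] 0.1640959938921981 0.12787729869645928 [ 0.52833622 -0.0115248   0.085     ]
```

View pics/crop1.png

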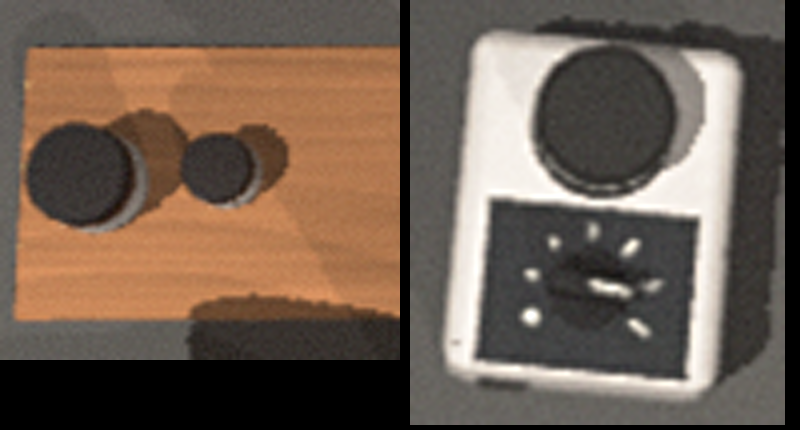

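The crop confirms one big and one small amber jar, each with a black lid, on the board (lids at about top pixels (160,269) and (194,267)). The mixer yaw is about -0.12. The dial pointer (crop 590–630, 285–293) points right, between marks 5 and 6. Next I measure these precisely.

```bash
cat >> h.py <<'E'
def lids(im,x0,y0,x1,y1,z,amin=60,dr=None):
    sub=im[y0:y1,x0:x1].astype(int)
    m=((sub.max(2)<85)&(sub.max(2)-sub.min(2)<22)).astype(np.uint8)
    m=cv2.morphologyEx(m,cv2.MORPH_OPEN,np.ones((3,3),np.uint8))
    n,l,st,c=cv2.connectedComponentsWithStats(m);out=[]
    for i in range(1,n):
        if st[i,4]>amin:
            uv=c[i]+[x0,y0]; out.append(onz('top',uv,z)); print(uv.round(1),st[i,2:],out[-1].round(4), 'w',round(np.linalg.norm(onz('top',uv+[st[i,2]/2,0],z)-onz('top',uv-[st[i,2]/2,0],z)),4))
    return out
def go(tgt,yaw=None):
    """shift in tool axes cm / deg about tool z to reach world target"""
    from scipy.spatial.transform import Rotation as S
    o=observe();R=S.from_euler('xyz',o['tcp_rot']).as_matrix()
    d=R.T@(np.array(tgt)-o['tcp_pos'])*100
    w=None
    if yaw is not None:
        w=np.degrees((S.from_matrix(R).inv()*S.from_euler('xyz',[np.pi,0,yaw])).as_rotvec()).round(1)
    print('t',round(o['t'],2),'pos',np.round(o['tcp_pos'],4),'yaw',round(o['tcp_rot'][2],3),'F',np.round(o['ft_force'],1),'w',round(o['gripper_width'],4),'| shift',d.round(2),'turn',w)
E
python3 - <<'E'
from h import *
im=grab('top')
print('big');lids(im,147,240,182,300,.068)
print('small');lids(im,183,240,278,300,.046)
print('tray');lids(im,402,230,525,310,.046)
print('head'); lids(im,322,220,365,252,.125)
# board/tray corners
hsv=cv2.cvtColor(im,cv2.COLOR_RGB2HSV)
for nm,x0,x1,z in(('board',140,285,.008),('tray',390,540,.02)):
    m=cv2.inRange(hsv[218:322,x0:x1],(5,60,90),(30,255,255))
    cs,_=cv2.findContours(m,cv2.RETR_EXTERNAL,2);r=cv2.minAreaRect(max(cs,key=cv2.contourArea)+np.array([x0,218]))
    P=np.array([onz('top',q,z) for q in cv2.boxPoints(r)]);print(nm,P.round(3).tolist(),P.mean(0).round(4))
# tin
sub=im[232:258,402:428];m=(sub.min(2)>150).astype(np.uint8);q=np.argwhere(m)[:,::-1].mean(0)+[402,232];print('tin',onz('top',q,.018+.008).round(4),m.sum())
# pointer & marks
g=im.min(2)[250:295,316:370]; m=(g>110).astype(np.uint8)
n,l,st,c=cv2.connectedComponentsWithStats(m)
C=np.array([.5283,-.0115]);y=-.12;ctr=C-.04*np.array([np.cos(y),np.sin(y)]);print('dial ctr',ctr, proj('top',[*ctr,.114]))
for i in range(1,n):
    if 3<=st[i,4]<60:
        uv=c[i]+[316,250];A=onz('top',uv,.086)[:2]-ctr;B=onz('top',uv,.114)[:2]-ctr
        print(uv.round(1),st[i,4],'deck r,dial',np.hypot(*A).round(4),((y+2.094-np.arctan2(A[1],A[0]))%6.283).round(3),'top r,dial',np.hypot(*B).round(4),((y+2.094-np.arctan2(B[1],B[0]))%6.283).round(3))
print('head exp',C+.037*np.array([np.cos(y),np.sin(y)]))
E
```

```text
big
[159.5 268.1] [ 26  25 507] [0.5139 0.4189 0.068 ] w 0.0618
small
[194.  266.5] [ 17  17 230] [0.5186 0.342  0.046 ] w 0.0411
tray
[499.2 284.3] [ 17  16 225] [ 0.4607 -0.3908  0.046 ] w 0.0407
head
[344.8 235.1] [ 35  32 729] [ 0.5742 -0.0201  0.125 ] w 0.0802
board [[0.603, 0.48, 0.008], [0.596, 0.141, 0.008], [0.424, 0.143, 0.008], [0.431, 0.474, 0.008]] [0.5136 0.3092 0.008 ]
tray [[0.4, -0.136, 0.02], [0.618, -0.152, 0.02], [0.602, -0.492, 0.02], [0.384, -0.468, 0.02]] [ 0.5008 -0.312   0.02  ]
tin [ 0.5643 -0.1945  0.026 ] 285
dial ctr [ 0.48858765 -0.00671151] (np.float64(339.82693320327417), np.float64(272.9143848149165))
[341.4 260.8] 5 deck r,dial 0.032 2.152 top r,dial 0.0282 2.13
[333.4 263.2] 5 deck r,dial 0.0293 1.506 top r,dial 0.0267 1.417
[348.5 264. ] 10 deck r,dial 0.0323 2.727 top r,dial 0.0287 2.768
[329.  269.5] 6 deck r,dial 0.0265 0.854 top r,dial 0.0259 0.731
[344.2 272.1] 17 deck r,dial 0.0123 3.155 top r,dial 0.0101 3.384
[353.2 271.6] 5 deck r,dial 0.033 3.378 top r,dial 0.0307 3.467
[328.8 277.8] 11 deck r,dial 0.026 0.094 top r,dial 0.0276 0.005
[350.4 280.1] 9 deck r,dial 0.0292 4.057 top r,dial 0.0292 4.165
head exp [ 0.56503392 -0.01592935]
```

```bash
python3 - <<'E'
from h import *
from scipy.optimize import least_squares
im=grab('top')
g=im.min(2)[250:295,316:370]; n,l,st,c=cv2.connectedComponentsWithStats((g>110).astype(np.uint8))
want={0:(328.8,277.8),1:(329,269.5),2:(333.4,263.2),3:(341.4,260.8),4:(348.5,264),5:(353.2,271.6),6:(350.4,280.1)}
P=np.array([onz('top',want[k],.0855)[:2] for k in range(7)]);k=np.arange(7)
def f(p):
    a=p[2]+2.094-k*.698; r=p[3]+p[4]*k
    return (np.c_[p[0]+r*np.cos(a),p[1]+r*np.sin(a)]-P).ravel()
s=least_squares(f,[.49,-.008,-.12,.03,0],x_scale=[.01,.01,.1,.01,.001]);print(s.x.round(4),(f(s.x)*1000).round(1))
ctr=s.x[:2];y=s.x[2]
u=np.array([np.cos(y),np.sin(y)]);print('origin',ctr+.04*u,'head',ctr+.077*u)
for i in range(1,n):
    if st[i,4]>14 and st[i,4]<60:
        vv,uu=np.nonzero(l==i);Q=np.array([onz('top',(a+316,b+250),.114)[:2] for a,b in zip(uu,vv)])
        d=cv2.fitLine(Q.astype(np.float32),cv2.DIST_L2,0,1e-6,1e-6).ravel();print(uu.min()+316,uu.max()+316,vv.min()+250,vv.max()+250,'line yaw',np.arctan2(d[1],d[0]))
        A=Q.mean(0)-ctr;th=np.arctan2(A[1],A[0]);print('ctr-based yaw',th,'r',np.hypot(*A),'dial',(y+2.094-th)%6.283)
# head rim: white/dark lid ellipse using rgb<75 
sub=im[218:256,322:368];m=(sub.max(2)<75).astype(np.uint8);m=cv2.morphologyEx(m,cv2.MORPH_OPEN,np.ones((5,5)))
cs,_=cv2.findContours(m,cv2.RETR_EXTERNAL,2);
for q in cs:
    if cv2.contourArea(q)>100:
        x,yy,w,h=cv2.boundingRect(q);print('bb',x+322,yy+218,w,h,onz('top',(x+322+w/2-.5,yy+218+h/2-.5),.125))
go([ctr[0],ctr[1],.25],1.4)
E
```

```text
[ 4.919e-01 -8.900e-03 -1.144e-01  2.790e-02  2.000e-04] [ 0.  -1.4 -0.3  0.9  0.8  0.3  0.3  0.3 -0.4 -1.  -0.4  1.3  0.1 -0.4]
origin [ 0.53163791 -0.0134375 ] head [ 0.56839617 -0.01766002]
341 348 271 273 line yaw 1.379344
ctr-based yaw -1.7868123741961919 r 0.008561708835357312 dial 3.7664411305593304
bb 331 225 27 27 [ 0.56744602 -0.01803242  0.125     ]
t 0.25 pos [0.2148 0.5868 0.2497] yaw 2.791 F [-0.8  0.5 -1. ] w 0.0854 | shift [-46.5 -46.4   0. ] turn [-0.   0.  79.7]
```

Emit:
arm_command --motion "-3.3 -3.3 0 0 0 8 0; -6.6 -6.6 0 0 0 16 0; -9.9 -9.9 0 0 0 24 0.2; -13.2 -13.2 0 0 0 32 0.4; -16.5 -16.5 0 0 0 40 0.5" --newtons 30

```text
t: 0.75
tcp_pos: [0.3135, 0.3734, 0.2501]
tcp_rot: [3.141, -0.0, 2.087]
ft_force: [1.9, 0.7, 0.3]
gripper_width: 0.0437
finger_force: 0.0
```

```bash
python3 -c "
from h import *
go([.492,-.009,.25],1.379)"
```

```text
t 0.75 pos [0.3135 0.3734 0.2501] yaw 2.087 F [1.9 0.7 0.3] w 0.0437 | shift [-4.207e+01 -3.350e+00 -1.000e-02] turn [ 0.  -0.  40.6]
```

Emit:
arm_command --motion "-4.7 -0.4 0 0 0 8 0.5; -9.4 -0.8 0 0 0 16 0.5; -14.1 -1.2 0 0 0 24 0.5; -18.8 -1.6 0 0 0 32 0.53; -23.5 -1.9 0 0 0 40.6 0.53"

```text
t: 1.25
tcp_pos: [0.414, 0.1603, 0.2503]
tcp_rot: [3.141, -0.001, 1.379]
ft_force: [0.4, 0.3, 0.6]
gripper_width: 0.0401
finger_force: 0.0
```

```bash
python3 -c "
from h import *
go([.492,-.009,.25],1.379)"
```

```text
t 1.25 pos [0.414  0.1603 0.2503] yaw 1.379 F [0.4 0.3 0.6] w 0.0401 | shift [-15.13  10.89   0.02] turn [ 0. -0. -0.]
```

Emit:
arm_command --motion "-3.8 2.7 0 0 0 0 0.53; -7.6 5.4 0 0 0 0 0.53; -11.3 8.1 0 0 0 0 0.53; -15.1 10.9 2 0 0 0 0.53; -15.1 10.9 6 0 0 0 0.53"

```text
t: 1.75
tcp_pos: [0.497, -0.0128, 0.1921]
tcp_rot: [3.133, 0.0, 1.377]
ft_force: [0.4, 1.5, -0.7]
gripper_width: 0.0402
finger_force: 0.0
```

```bash
python3 -c "
from h import *
go([.492,-.009,.115],1.379)
im=grab('top');im2=grab('side')
a=cv2.resize(im[205:315,290:390],None,fx=4,fy=4);b=cv2.resize(im2[200:320,260:380],None,fx=3.6,fy=3.6)[:440,:400]
s=np.zeros((440,800,3),np.uint8);s[:,:400]=a;s[:b.shape[0],400:]=b;cv2.imwrite('pics/d1.png',s[:,:,::-1])"
```

```text
t 1.75 pos [ 0.497  -0.0128  0.1921] yaw 1.377 F [ 0.4  1.5 -0.7] w 0.0402 | shift [ 0.28 -0.64  7.71] turn [ 0.5  0.  -0.1]
```

View pics/d1.png

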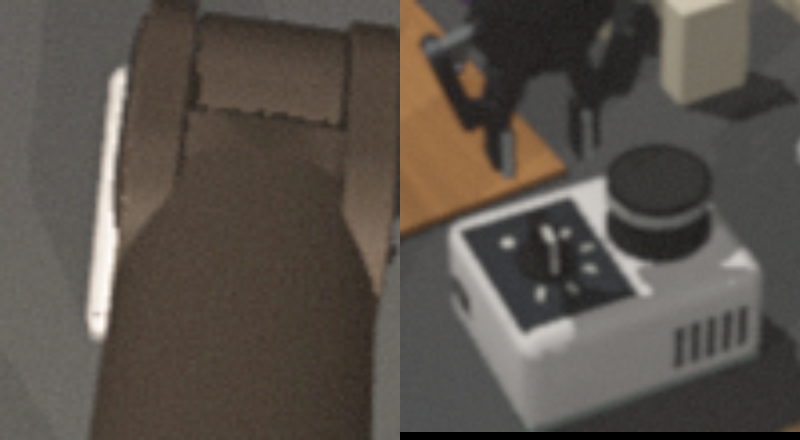

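The side view shows the open fingers above the knob at crop (550,250), ready to descend. The top view is blocked by the arm.

Emit:
arm_command --motion "0 0 1 0 0 0 0.53; 0 0 2 0 0 0 0.53; 0 0 2.5 0 0 0 0.53; 0 0 3 0 0 0 0.53; 0 0 3 0 0 0 0.53"

```text
t: 2.35
tcp_pos: [0.4926, -0.0061, 0.1598]
tcp_rot: [-3.141, -0.0, 1.385]
ft_force: [-0.1, 0.4, 0.1]
gripper_width: 0.0402
finger_force: 0.0
```

```bash
python3 -c "
from h import *
go([.492,-.009,.115],1.379)"
```

```text
t 2.35 pos [ 0.4926 -0.0061  0.1598] yaw 1.385 F [-0.1  0.4  0.1] w 0.0402 | shift [-0.3  -0.01  4.48] turn [-0.  -0.   0.3]
```

Emit:
arm_command --motion "-0.3 0 1 0 0 0 0.53; -0.3 0 2 0 0 0 0.53; -0.3 0 3 0 0 0 0.53; -0.3 0 4 0 0 0 0.53; -0.3 0 4.5 0 0 0 0.53"

```text
t: 2.85
tcp_pos: [0.4916, -0.0095, 0.1137]
tcp_rot: [-3.14, 0.001, 1.384]
ft_force: [-0.4, 0.6, -0.0]
gripper_width: 0.0401
finger_force: 0.0
```

Emit:
arm_command --motion "0 0 0 0 0 0 0.6; 0 0 0 0 0 0 0.75; 0 0 0 0 0 0 0.9; 0 0 0 0 0 0 1; 0 0 0 0 0 0 1" --newtons 30

```text
t: 3.35
tcp_pos: [0.4923, -0.0096, 0.1153]
tcp_rot: [3.141, -0.0, 1.384]
ft_force: [-1.1, 0.1, 3.6]
gripper_width: 0.0113
finger_force: 33.4
```

```bash
python3 -c "
from h import *
go([.492,-.009,.115],1.379);print(observe()['moment'],observe()['joint_positions'])"
```

```text
t 3.35 pos [ 0.4923 -0.0096  0.1153] yaw 1.384 F [-1.1  0.1  3.6] w 0.0113 | shift [ 0.05 -0.04  0.03] turn [ 0.  -0.   0.3]
[-0.18823776  0.34951786  0.00549786] [-0.48538883  0.42145716  0.52394512  2.07751944 -0.31635015  0.71850892
  0.05450884]
```

Emit:
arm_command --motion "0 0 0 0 0 -7 1; 0 0 0 0 0 -14 1; 0 0 0 0 0 -21 1; 0 0 0 0 0 -28 1; 0 0 0 0 0 -35 1"

```text
t: 3.85
tcp_pos: [0.4929, -0.0095, 0.1154]
tcp_rot: [3.14, 0.001, 2.0]
ft_force: [1.5, -0.3, 0.8]
gripper_width: 0.0113
finger_force: 32.9
```

Emit:
arm_command --motion "0 0 0 0 0 -7 1; 0 0 0 0 0 -14 1; 0 0 0 0 0 -21 1; 0 0 0 0 0 -28 1; 0 0 0 0 0 -35 1"

```text
t: 4.35
tcp_pos: [0.4933, -0.0091, 0.1154]
tcp_rot: [3.14, 0.002, 2.611]
ft_force: [3.0, 1.1, -2.8]
gripper_width: 0.011
finger_force: 32.7
```

Emit:
arm_command --motion "0 0 0 0 0 -7 1; 0 0 0 0 0 -14 1; 0 0 0 0 0 -21 1; 0 0 0 0 0 -28 1; 0 0 0 0 0 -35 1"

```text
t: 4.85
tcp_pos: [0.4934, -0.0085, 0.1154]
tcp_rot: [3.141, 0.003, -3.061]
ft_force: [2.3, 3.7, -1.9]
gripper_width: 0.011
finger_force: 32.6
```

```bash
python3 -c "
from h import *
go([.492,-.009,.115],3.725);print(observe()['moment'],observe()['joint_positions'])"
```

```text
t 4.85 pos [ 0.4934 -0.0085  0.1154] yaw -3.061 F [ 2.3  3.7 -1.9] w 0.011 | shift [ 0.15 -0.04  0.04] turn [  0.    0.2 -28.8]
[ 0.77083777 -0.45531133 -0.04124639] [-0.11112853  0.38963359  0.0265583   2.04653472 -0.01694367  0.70303166
  1.57790035]
```

Emit:
arm_command --motion "0 0 0 0 0 -7 1; 0 0 0 0 0 -14 1; 0 0 0 0 0 -21 1; 0 0 0 0 0 -29 1; 0 0 0 0 0 -29 1"

```text
t: 5.35
tcp_pos: [0.4932, -0.008, 0.1154]
tcp_rot: [3.141, 0.003, -2.554]
ft_force: [1.5, 6.0, -0.6]
gripper_width: 0.0108
finger_force: 32.8
```

Emit:
arm_command --motion "0 0 0 0 0 0 1; 0 0 0 0 0 0 0.7; 0 0 0 0 0 0 0.53; 0 0 0 0 0 0 0.53; 0 0 -4 0 0 0 0.53"

```text
t: 5.85
tcp_pos: [0.4893, -0.0099, 0.1518]
tcp_rot: [3.138, -0.007, -2.561]
ft_force: [2.0, -0.2, 0.1]
gripper_width: 0.0399
finger_force: 0.0
```

```bash
python3 -c "
from h import *
go([.5139,.4189,.25],1.571);print(observe()['joint_positions'])"
```

```text
t 5.85 pos [ 0.4893 -0.0099  0.1518] yaw -2.561 F [ 2.  -0.2  0.1] w 0.0399 | shift [-25.53  34.53  -9.87] turn [ -0.3  -0.5 123.3]
[-0.00593075  0.3410301  -0.10486857  2.00342487  0.04816984  0.80782981
  2.01346129]
```

Emit:
arm_command --motion "0 0 -4 0 0 0 0.5; -2 3 -8 0 0 8 0.4; -5 6.5 -10 0 0 16 0.2; -7.5 10 -10 0 0 24 0; -10 13.5 -10 0 0 32 0"

```text
t: 6.35
tcp_pos: [0.5022, 0.158, 0.2564]
tcp_rot: [3.141, 0.003, -3.12]
ft_force: [0.9, -0.2, -0.4]
gripper_width: 0.0856
finger_force: 0.0
```

```bash
python3 -c "
from h import *
go([.5139,.4189,.25],1.571)"
```

```text
t 6.35 pos [0.5022 0.158  0.2564] yaw -3.12 F [ 0.9 -0.2 -0.4] w 0.0856 | shift [-1.74 26.06  0.66] turn [ 0.1  0.1 91.3]
```

Emit:
arm_command --motion "-0.3 4.5 0 0 0 8.5 0; -0.6 9 0 0 0 17 0; -1 13.5 0 0 0 25.5 0; -1.3 18 0 0 0 34 0; -1.5 22 0 0 0 42.5 0"

```text
t: 6.85
tcp_pos: [0.5101, 0.3789, 0.2548]
tcp_rot: [-3.142, -0.0, 2.423]
ft_force: [0.5, 0.7, 0.2]
gripper_width: 0.0855
finger_force: 0.0
```

```bash
cat >> h.py <<'E'
def dial(f=None):
    im=grab('top');ctr=np.array([.4919,-.0089]);y=-.1144
    g=im.min(2)[250:295,316:370]; n,l,st,c=cv2.connectedComponentsWithStats((g>110).astype(np.uint8))
    for i in range(1,n):
        vv,uu=np.nonzero(l==i);Q=np.array([onz('top',(a+316,b+250),.114)[:2] for a,b in zip(uu,vv)]);A=Q.mean(0)-ctr
        if 7<st[i,4]<60 and np.hypot(*A)<.017:
            d=cv2.fitLine(Q.astype(np.float32),cv2.DIST_L2,0,1e-6,1e-6).ravel();th=np.arctan2(A[1],A[0]);ly=np.arctan2(d[1],d[0])
            print('dial by ctr',((y+2.094-th)%6.283).round(3),'line',((y+2.094-ly)%np.pi).round(3),'(+pi)',st[i,4])
    if f: cv2.imwrite('pics/'+f,cv2.resize(im[210:310,310:380],None,fx=6,fy=6)[:,:,::-1])
    return im
E
python3 -c "
from h import *
im=dial('d2.png');go([.5139,.4189,.25],1.571)"
```

```text
t 6.9 pos [0.5076 0.3869 0.2543] yaw 2.418 F [-2.   6.3  0.7] w 0.0854 | shift [1.65 2.82 0.45] turn [ 0.  -0.3 48.5]
```

View pics/d2.png

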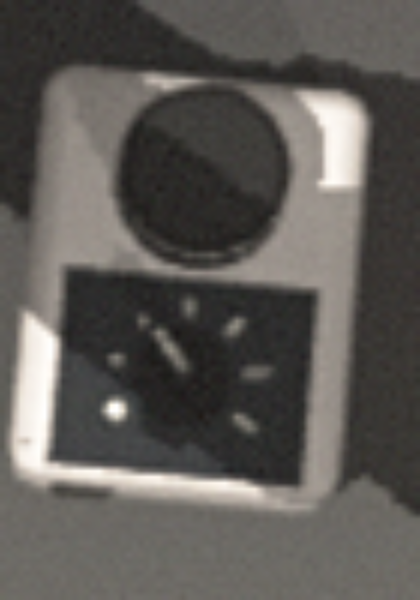

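The pointer runs from crop (185,370) to (155,330), straight at mark 2 (143,322). I'll check the value numerically while going to the big jar.

Emit:
arm_command --motion "1.2 2.2 0 0 0 8.5 0; 1.7 2.8 0 0 0 17 0; 1.7 2.8 1 0 0 25.5 0; 1.7 2.8 2 0 0 34 0; 1.7 2.8 3 0 0 42.5 0"

```text
t: 7.4
tcp_pos: [0.5158, 0.4086, 0.2245]
tcp_rot: [-3.141, 0.0, 1.681]
ft_force: [0.6, 0.3, -0.2]
gripper_width: 0.0855
finger_force: 0.0
```

```bash
sed -i 's/g>110/g>75/2' h.py; sed -i 's/(g>110)/(g>72)/' h.py; python3 -c "
from h import *
im=dial();go([.5139,.4189,.105],1.571)"
```

```text
dial by ctr 1.341 line 1.384 (+pi) 17
t 7.45 pos [0.5151 0.4082 0.2226] yaw 1.672 F [-0.9 -0.3 -1.4] w 0.0853 | shift [ 1.09  0.02 11.76] turn [-0.1  0.1  5.8]
```

Emit:
arm_command --motion "1.1 0 2 0 0 5.8 0; 1.1 0 4 0 0 5.8 0; 1.1 0 6 0 0 5.8 0; 1.1 0 8 0 0 5.8 0; 1.1 0 10 0 0 5.8 0"

```text
t: 7.95
tcp_pos: [0.5147, 0.4196, 0.1245]
tcp_rot: [3.142, 0.0, 1.589]
ft_force: [-0.6, 0.7, 0.3]
gripper_width: 0.0853
finger_force: 0.0
```

```bash
python3 -c "
from h import *
go([.5139,.4189,.043],1.571)"
```

```text
t 7.95 pos [0.5147 0.4196 0.1245] yaw 1.589 F [-0.6  0.7  0.3] w 0.0853 | shift [-0.07 -0.08  8.15] turn [0. 0. 1.]
```

Emit:
arm_command --motion "0 0 2 0 0 1 0; 0 0 4 0 0 1 0; 0 0 6 0 0 1 0; 0 0 7.5 0 0 1 0; 0 0 8.1 0 0 1 0"

```text
t: 8.45
tcp_pos: [0.514, 0.4193, 0.0425]
tcp_rot: [-3.14, 0.001, 1.57]
ft_force: [-0.5, 0.2, -0.2]
gripper_width: 0.0856
finger_force: 0.0
```

Emit:
arm_command --motion "0 0 0 0 0 0 0.1; 0 0 0 0 0 0 0.3; 0 0 0 0 0 0 0.6; 0 0 0 0 0 0 1; 0 0 0 0 0 0 1" --newtons 60

```text
t: 8.95
tcp_pos: [0.5152, 0.4205, 0.0453]
tcp_rot: [3.14, -0.001, 1.568]
ft_force: [-0.1, -0.8, 6.0]
gripper_width: 0.0601
finger_force: 66.0
```

```bash
python3 -c "
from h import *
go([.5139,.4189,.25],1.571);print(observe()['finger_force'])"
```

```text
t 8.95 pos [0.5152 0.4205 0.0453] yaw 1.568 F [-0.1 -0.8  6. ] w 0.0601 | shift [ -0.13  -0.1  -20.47] turn [ 0.1 -0.1 -0.2]
65.9809461236
```

Emit:
arm_command --motion "0 0 -2 0 0 0 1; 0 0 -6 0 0 0 1; 0 0 -10 0 0 0 1; 0 0 -14 0 0 0 1; -2 0 -18 0 0 0 1"

```text
t: 9.45
tcp_pos: [0.513, 0.4026, 0.2253]
tcp_rot: [-3.141, -0.002, 1.572]
ft_force: [0.3, 0.7, -2.2]
gripper_width: 0.0596
finger_force: 65.8
```

```bash
python3 -c "
from h import *
go([.568,-.018,.22],1.571);im=grab('top');lids(im,183,240,278,300,.046)"
```

```text
t 9.45 pos [0.513  0.4026 0.2253] yaw 1.572 F [ 0.3  0.7 -2.2] w 0.0596 | shift [-42.07   5.44   0.46] turn [-0.  -0.1  0.1]
[193.9 266.5] [ 17  16 218] [0.5188 0.342  0.046 ] w 0.0411
```

Emit:
arm_command --motion "-3 0.4 0 0 0 0 1; -7 0.9 0 0 0 0 1; -11.5 1.5 0 0 0 0 1; -16 2.1 0 0 0 0 1; -20.5 2.7 0 0 0 0 1"

```text
t: 10.0
tcp_pos: [0.5406, 0.1929, 0.2238]
tcp_rot: [-3.141, 0.0, 1.568]
ft_force: [0.6, 0.5, -2.8]
gripper_width: 0.0606
finger_force: 66.1
```

Emit:
arm_command --motion "-4.5 0.6 0 0 0 0 1; -9 1.1 0 0 0 0 1; -13.5 1.7 0 0 0 0 1; -17.5 2.2 0 0 0 0 1; -20.5 2.7 0 0 0 0 1"

```text
t: 10.5
tcp_pos: [0.5669, -0.0137, 0.224]
tcp_rot: [-3.141, 0.001, 1.565]
ft_force: [0.7, 0.1, -3.0]
gripper_width: 0.0602
finger_force: 66.1
```

```bash
python3 -c "
from h import *
go([.568,-.018,.170],1.571);im2=grab('side');
cv2.imwrite('pics/h1.png',cv2.resize(im2[160:320,250:400],None,fx=3,fy=3)[:,:,::-1])"
```

```text
t 10.5 pos [ 0.5669 -0.0137  0.224 ] yaw 1.565 F [ 0.7  0.1 -3. ] w 0.0602 | shift [-0.42  0.11  5.4 ] turn [-0.   0.1 -0.3]
```

View pics/h1.png

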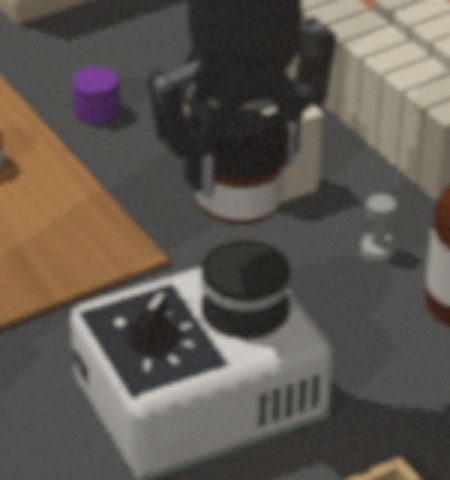

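The jar is held upright (crop 240,190) above the head (245,285).

Emit:
arm_command --motion "-0.3 0.1 1.5 0 0 0 1; -0.4 0.1 3 0 0 0 1; -0.4 0.1 4.3 0 0 0 1; -0.4 0.1 5 0 0 0 1; -0.4 0.1 5.4 0 0 0 1"

```text
t: 11.05
tcp_pos: [0.568, -0.0139, 0.1692]
tcp_rot: [-3.141, 0.0, 1.569]
ft_force: [0.8, -0.1, -2.6]
gripper_width: 0.0598
finger_force: 66.1
```

```bash
python3 -c "
from h import *
go([.568,-.018,.162],1.571)"
```

```text
t 11.05 pos [ 0.568  -0.0139  0.1692] yaw 1.569 F [ 0.8 -0.1 -2.6] w 0.0598 | shift [-0.41  0.    0.72] turn [-0.1  0.  -0.1]
```

Emit:
arm_command --motion "-0.4 0 0 0 0 0 1; -0.4 0 0.3 0 0 0 1; -0.4 0 0.6 0 0 0 1; -0.4 0 0.9 0 0 0 1; -0.4 0 1.1 0 0 0 1"

```text
t: 11.55
tcp_pos: [0.5687, -0.0182, 0.1593]
tcp_rot: [3.141, -0.0, 1.568]
ft_force: [-2.1, 0.3, 5.0]
gripper_width: 0.0603
finger_force: 66.2
```

```bash
python3 -c "
from h import *
go([.568,-.018,.156],1.571)"
```

```text
t 11.55 pos [ 0.5687 -0.0182  0.1593] yaw 1.568 F [-2.1  0.3  5. ] w 0.0603 | shift [ 0.02 -0.07  0.33] turn [ 0.  -0.  -0.2]
```

Emit:
arm_command --motion "0 0 0.2 0 0 0 1; 0 0 0.4 0 0 0 1; 0 0 0.6 0 0 0 1; 0 0 0.8 0 0 0 1; 0 0 0.8 0 0 0 1"

```text
t: 12.05
tcp_pos: [0.5688, -0.0182, 0.1558]
tcp_rot: [3.139, -0.002, 1.568]
ft_force: [-19.1, 1.4, 53.5]
gripper_width: 0.0599
finger_force: 72.0
```

Emit:
arm_command --motion "0 0 -0.3 0 0 0 1; 0 0 -0.3 0 0 0 1; 0 0 -0.3 0 0 0 1; 0 0 -0.3 0 0 0 1; 0 0 -0.3 0 0 0 1"

```text
t: 12.55
tcp_pos: [0.5687, -0.0182, 0.1561]
tcp_rot: [3.14, -0.001, 1.568]
ft_force: [-7.4, 0.2, 22.1]
gripper_width: 0.0603
finger_force: 68.4
```

Emit:
arm_command --motion "0 0 0 0 0 0 1; 0 0 0 0 0 0 1; 0 0 0 0 0 0 1; 0 0 0 0 0 0 1; 0 0 0 0 0 0 1"

```text
t: 13.05
tcp_pos: [0.5687, -0.0182, 0.1561]
tcp_rot: [3.14, -0.001, 1.568]
ft_force: [-7.1, 0.2, 22.0]
gripper_width: 0.0604
finger_force: 68.4
```

Emit:
arm_command --motion "0 0 0 0 0 0 1; 0 0 0 0 0 0 1; 0 0 0 0 0 0 1; 0 0 0 0 0 0 1; 0 0 0 0 0 0 1"

```text
t: 13.55
tcp_pos: [0.5687, -0.0182, 0.1561]
tcp_rot: [3.14, -0.001, 1.568]
ft_force: [-9.0, -0.3, 22.1]
gripper_width: 0.0603
finger_force: 68.4
```

Emit:
arm_command --motion "0 0 0 0 0 0 1; 0 0 0 0 0 0 1; 0 0 0 0 0 0 1; 0 0 0 0 0 0 1; 0 0 0 0 0 0 1"

```text
t: 14.05
tcp_pos: [0.5687, -0.0182, 0.1561]
tcp_rot: [3.14, -0.001, 1.568]
ft_force: [-7.6, -0.5, 21.5]
gripper_width: 0.0605
finger_force: 68.4
```

Emit:
arm_command --motion "0 0 0 0 0 0 1; 0 0 0 0 0 0 1; 0 0 0 0 0 0 1; 0 0 0 0 0 0 1; 0 0 -2 0 0 0 1"

```text
t: 14.55
tcp_pos: [0.5677, -0.0181, 0.1733]
tcp_rot: [-3.14, 0.0, 1.568]
ft_force: [-0.0, -0.4, -2.8]
gripper_width: 0.06
finger_force: 66.2
```

```bash
python3 -c "
from h import *
go([.54,-.32,.25],1.571)"
```

```text
t 14.55 pos [ 0.5677 -0.0181  0.1733] yaw 1.568 F [-0.  -0.4 -2.8] w 0.06 | shift [-30.2   -2.7   -7.67] turn [-0.1  0.  -0.2]
```

Emit:
arm_command --motion "0 0 -4 0 0 0 1; -3 0 -5 0 0 0 1; -7.5 -0.9 -5 0 0 0 1; -12 -1.8 -5 0 0 0 1; -16.5 -2.5 -5 0 0 0 1"

```text
t: 15.05
tcp_pos: [0.5422, -0.1844, 0.224]
tcp_rot: [3.141, -0.0, 1.569]
ft_force: [1.0, 0.2, -3.2]
gripper_width: 0.0605
finger_force: 66.2
```

```bash
python3 -c "
from h import *
go([.53,-.32,.10],1.571);print(observe()['joint_positions'])"
```

```text
t 15.05 pos [ 0.5422 -0.1844  0.224 ] yaw 1.569 F [ 1.   0.2 -3.2] w 0.0605 | shift [-13.56  -1.2   12.39] turn [ 0.  -0.  -0.1]
[-0.01601046  0.37936332  0.34166356  1.75927919 -0.14567498  1.02765236
  0.37676876]
```

Emit:
arm_command --motion "-4.5 -0.4 0 0 0 0 1; -9 -0.8 1 0 0 0 1; -12.5 -1.1 4 0 0 0 1; -13.5 -1.2 8 0 0 0 1; -13.5 -1.2 11 0 0 0 1"

```text
t: 15.55
tcp_pos: [0.5288, -0.3208, 0.1118]
tcp_rot: [-3.14, 0.001, 1.564]
ft_force: [-0.4, 0.5, -3.6]
gripper_width: 0.0603
finger_force: 66.1
```

```bash
python3 -c "
from h import *
go([.53,-.32,.047],1.571)"
```

```text
t 15.55 pos [ 0.5288 -0.3208  0.1118] yaw 1.564 F [-0.4  0.5 -3.6] w 0.0603 | shift [0.09 0.13 6.48] turn [-0.1  0.1 -0.4]
```

Emit:
arm_command --motion "0 0 2 0 0 0 1; 0 0 4 0 0 0 1; 0 0 5.5 0 0 0 1; 0 0 6.3 0 0 0 1; 0 0 6.3 0 0 0 1"

```text
t: 16.05
tcp_pos: [0.5301, -0.3177, 0.05]
tcp_rot: [-3.14, -0.001, 1.568]
ft_force: [-0.3, -1.3, -2.2]
gripper_width: 0.0604
finger_force: 66.1
```

```bash
python3 -c "
from h import *
go([.53,-.32,.045],1.571)"
```

```text
t 16.05 pos [ 0.5301 -0.3177  0.05  ] yaw 1.568 F [-0.3 -1.3 -2.2] w 0.0604 | shift [-0.23 -0.01  0.5 ] turn [-0.1 -0.  -0.2]
```

Emit:
arm_command --motion "0 0 0.2 0 0 0 1; 0 0 0.4 0 0 0 1; 0 0 0.5 0 0 0 1; 0 0 0.5 0 0 0 1; 0 0 0.5 0 0 0 1"

```text
t: 16.55
tcp_pos: [0.5307, -0.3181, 0.0463]
tcp_rot: [3.141, 0.0, 1.568]
ft_force: [-0.9, -0.4, -2.9]
gripper_width: 0.0605
finger_force: 66.1
```

Emit:
arm_command --motion "0 0 0.1 0 0 0 1; 0 0 0.15 0 0 0 1; 0 0 0.15 0 0 0 0.9; 0 0 0.15 0 0 0 0.2; 0 0 0.15 0 0 0 0.05"

```text
t: 17.05
tcp_pos: [0.5308, -0.3182, 0.0447]
tcp_rot: [3.141, 0.0, 1.568]
ft_force: [0.4, 0.2, -0.5]
gripper_width: 0.0801
finger_force: 0.0
```

Emit:
arm_command --motion "0 0 0 0 0 0 0; 0 0 -2 0 0 0 0; 0 0 -6 0 0 0 0; 0 0 -11 0 0 0 0; 0 0 -16 0 0 0 0"

```text
t: 17.55
tcp_pos: [0.5301, -0.3179, 0.2059]
tcp_rot: [-3.141, -0.0, 1.568]
ft_force: [1.1, -0.7, -0.5]
gripper_width: 0.0852
finger_force: 0.0
```

```bash
python3 -c "
from h import *
go([.5188,.342,.22],1.571)
im2=grab('side');cv2.imwrite('pics/t1.png',cv2.resize(im2[290:480,290:500],None,fx=2.5,fy=2.5)[:,:,::-1])
im=grab('top');lids(im,183,240,278,300,.046)"
```

```text
t 17.55 pos [ 0.5301 -0.3179  0.2059] yaw 1.568 F [ 1.1 -0.7 -0.5] w 0.0852 | shift [65.99 -1.32 -1.39] turn [-0.1 -0.  -0.2]
[193.9 266.5] [ 17  16 220] [0.5189 0.3421 0.046 ] w 0.0411
```

View pics/t1.png

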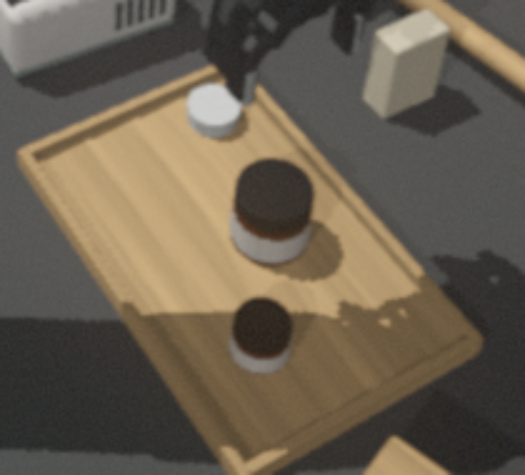

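The big jar stands upright in the tray (crop 272,210), clear of the tin (215,108) and jar_0 (262,335). Next is the small jar at (0.519, 0.342).

Emit:
arm_command --motion "3 0 -1.5 0 0 0 0; 7 0 -1.5 0 0 0 0; 11.5 0 -1.5 0 0 0 0; 16 0 -1.5 0 0 0 0; 20.5 -0.4 -1.5 0 0 0 0"

```text
t: 18.15
tcp_pos: [0.5272, -0.1113, 0.2196]
tcp_rot: [3.141, -0.0, 1.568]
ft_force: [0.4, 0.3, -0.1]
gripper_width: 0.0852
finger_force: 0.0
```

Emit:
arm_command --motion "4.5 -0.1 0 0 0 0 0; 9 -0.2 0 0 0 0 0; 13.5 -0.3 0 0 0 0 0; 18 -0.4 0 0 0 0 0; 22.5 -0.5 0 0 0 0 0"

```text
t: 18.65
tcp_pos: [0.5224, 0.1137, 0.2197]
tcp_rot: [3.141, -0.0, 1.568]
ft_force: [1.1, 0.5, 0.2]
gripper_width: 0.0854
finger_force: 0.0
```

Emit:
arm_command --motion "4.5 -0.1 0 0 0 0 0; 9 -0.2 0 0 0 0 0; 13 -0.3 0 0 0 0 0; 16.5 -0.4 0 0 0 0 0; 16.5 -0.4 0 0 0 0 0"

```text
t: 19.15
tcp_pos: [0.5175, 0.2834, 0.2191]
tcp_rot: [-3.141, -0.003, 1.576]
ft_force: [-0.1, -0.6, -0.5]
gripper_width: 0.0853
finger_force: 0.0
```

```bash
python3 -c "
from h import *
im=grab('top');im2=grab('side')
go([.5188,.342,.12],1.571)
print([proj('side',p) for p in ([.5188,.342,.046],[.5188,.342,.008])])
s=np.zeros((400,800,3),np.uint8);s[:,:400]=cv2.resize(im[225:325,140:240],(400,400));s[:,400:]=cv2.resize(im2[150:270,190:310],(400,400));cv2.imwrite('pics/b1.png',s[:,:,::-1])"
```

```text
t 19.25 pos [0.5189 0.2776 0.2192] yaw 1.57 F [ 0.2 -0.3 -0.7] w 0.0852 | shift [ 6.45 -0.01  9.91] turn [-0.   0.  -0.1]
[(np.float64(241.78879853544362), np.float64(203.7348965362239)), (np.float64(242.980690954873), np.float64(215.06980004879634))]
```

View pics/b1.png

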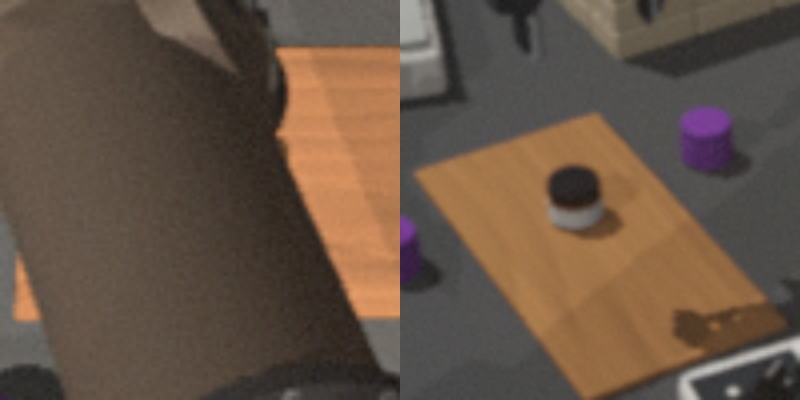

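The side view shows the small jar (crop 573,185, pixel (242,205)) where I predicted it, so it hasn't moved.

Emit:
arm_command --motion "3 0 0 0 0 0 0; 6.2 0 1 0 0 0 0; 6.5 0 4 0 0 0 0; 6.5 0 8 0 0 0 0; 6.5 0 12 0 0 0 0"

```text
t: 19.75
tcp_pos: [0.5203, 0.3404, 0.0989]
tcp_rot: [3.14, -0.0, 1.566]
ft_force: [0.6, 0.6, 0.4]
gripper_width: 0.0854
finger_force: 0.0
```

```bash
python3 -c "
from h import *
go([.5188,.342,.034],1.571)"
```

```text
t 19.75 pos [0.5203 0.3404 0.0989] yaw 1.566 F [0.6 0.6 0.4] w 0.0854 | shift [ 0.15 -0.16  6.49] turn [ 0.1 -0.  -0.3]
```

Emit:
arm_command --motion "0.1 -0.1 2 0 0 0 0; 0.1 -0.1 4 0 0 0 0; 0.1 -0.1 5.5 0 0 0 0; 0.1 -0.1 6.5 0 0 0 0; 0.1 -0.1 6.5 0 0 0 0"

```text
t: 20.25
tcp_pos: [0.5182, 0.3418, 0.0336]
tcp_rot: [-3.14, 0.001, 1.567]
ft_force: [-0.6, -0.1, 0.8]
gripper_width: 0.0858
finger_force: 0.0
```

```bash
python3 -c "
from h import *
go([.5188,.342,.034],1.571)
im2=grab('side');cv2.imwrite('pics/b2.png',cv2.resize(im2[150:270,190:310],(400,400))[:,:,::-1])"
```

```text
t 20.25 pos [0.5182 0.3418 0.0336] yaw 1.567 F [-0.6 -0.1  0.8] w 0.0858 | shift [ 0.02  0.06 -0.04] turn [-0.1  0.1 -0.2]
```

View pics/b2.png

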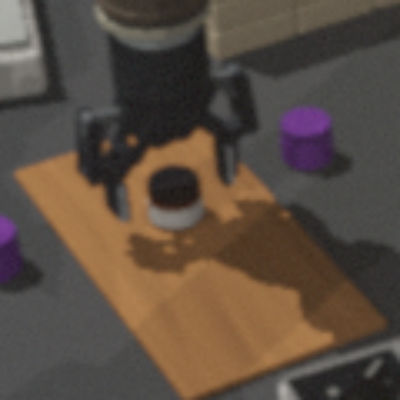

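The jar (crop 175,195) sits between the open fingers at (122,195) and (228,165). Closing on it now.

Emit:
arm_command --motion "0 0 0 0 0 0 0.2; 0 0 0 0 0 0 0.5; 0 0 0 0 0 0 0.8; 0 0 0 0 0 0 1; 0 0 0 0 0 0 1" --newtons 60

```text
t: 20.8
tcp_pos: [0.5189, 0.3434, 0.0357]
tcp_rot: [3.14, -0.001, 1.568]
ft_force: [-0.9, -1.3, 6.8]
gripper_width: 0.042
finger_force: 60.6
```

Emit:
arm_command --motion "0 0 0 0 0 0 1; 0 0 -4 0 0 0 1; 0 0 -8 0 0 0 1; 0 0 -13 0 0 0 1; -2 0 -18 0 0 0 1"

```text
t: 21.3
tcp_pos: [0.5174, 0.327, 0.2133]
tcp_rot: [3.141, -0.002, 1.572]
ft_force: [0.6, 1.1, 0.1]
gripper_width: 0.0424
finger_force: 61.1
```

```bash
python3 -c "
from h import *
go([.568,-.018,.22],1.571)"
```

```text
t 21.3 pos [0.5174 0.327  0.2133] yaw 1.572 F [0.6 1.1 0.1] w 0.0424 | shift [-34.5    5.02  -0.74] turn [ 0.  -0.1  0. ]
```

Emit:
arm_command --motion "-3 0.4 0 0 0 0 1; -7 0.9 0 0 0 0 1; -11 1.5 0 0 0 0 1; -15 2.1 0 0 0 0 1; -19 2.7 0 0 0 0 1"

```text
t: 21.8
tcp_pos: [0.5447, 0.1328, 0.2115]
tcp_rot: [3.141, -0.0, 1.568]
ft_force: [-0.1, 1.2, -0.8]
gripper_width: 0.0419
finger_force: 61.1
```

Emit:
arm_command --motion "-4.5 0.6 0 0 0 0 1; -9 1.2 0 0 0 0 1; -13 1.9 0 0 0 0 1; -15.8 2.3 1 0 0 0 1; -15.8 2.3 3 0 0 0 1"

```text
t: 22.3
tcp_pos: [0.5686, -0.0297, 0.1825]
tcp_rot: [3.137, 0.002, 1.561]
ft_force: [-0.2, 1.4, -0.0]
gripper_width: 0.042
finger_force: 61.1
```

```bash
python3 -c "
from h import *
go([.568,-.018,.153],1.571);im2=grab('side');
cv2.imwrite('pics/h2.png',cv2.resize(im2[160:320,250:400],None,fx=3,fy=3)[:,:,::-1])"
```

```text
t 22.3 pos [ 0.5686 -0.0297  0.1825] yaw 1.561 F [-0.2  1.4 -0. ] w 0.042 | shift [ 1.18 -0.09  2.95] turn [ 0.2  0.1 -0.6]
```

View pics/h2.png

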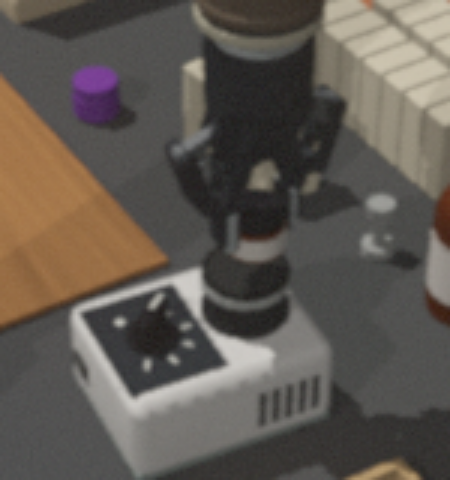

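The small jar is upright over the head (crop 262,235). The arm overshot in y and is settling.

Emit:
arm_command --motion "0 0 0 0 0 0 1; 0 0 0 0 0 0 1; 0 0 0 0 0 0 1"

```text
t: 22.65
tcp_pos: [0.5678, -0.0227, 0.1819]
tcp_rot: [3.14, -0.0, 1.57]
ft_force: [0.3, 0.9, 0.1]
gripper_width: 0.0422
finger_force: 61.1
```

```bash
python3 -c "
from h import *
go([.568,-.018,.153],1.571)"
```

```text
t 22.65 pos [ 0.5678 -0.0227  0.1819] yaw 1.57 F [0.3 0.9 0.1] w 0.0422 | shift [0.47 0.01 2.89] turn [ 0.1 -0.  -0.1]
```

Emit:
arm_command --motion "0.4 0 0.8 0 0 0 1; 0.5 0 1.6 0 0 0 1; 0.5 0 2.4 0 0 0 1; 0.5 0 2.9 0 0 0 1; 0.5 0 3.3 0 0 0 1"

```text
t: 23.15
tcp_pos: [0.5669, -0.0184, 0.1475]
tcp_rot: [-3.14, -0.0, 1.568]
ft_force: [-4.4, 2.1, 8.9]
gripper_width: 0.0421
finger_force: 61.8
```

Emit:
arm_command --motion "0 0 0 0 0 0 1; 0 0 0.1 0 0 0 1; 0 0 0.2 0 0 0 1; 0 0 0.3 0 0 0 1; 0 0 0.3 0 0 0 1"

```text
t: 23.65
tcp_pos: [0.567, -0.0184, 0.1465]
tcp_rot: [-3.142, -0.001, 1.568]
ft_force: [-9.3, 2.2, 22.0]
gripper_width: 0.0423
finger_force: 63.6
```

```bash
python3 -c "
from h import *
go([.568,-.018,.1467],1.571)"
```

```text
t 23.65 pos [ 0.567  -0.0184  0.1465] yaw 1.568 F [-9.3  2.2 22. ] w 0.0423 | shift [ 0.05  0.1  -0.02] turn [-0.  -0.1 -0.2]
```

Fully down at 22 N. Holding for two seconds, then lifting.

Emit:
arm_command --motion "0 0 0 0 0 0 1; 0 0 0 0 0 0 1; 0 0 0 0 0 0 1; 0 0 0 0 0 0 1; 0 0 0 0 0 0 1"

```text
t: 24.15
tcp_pos: [0.5671, -0.0185, 0.1465]
tcp_rot: [3.142, -0.001, 1.568]
ft_force: [-9.8, 2.1, 22.6]
gripper_width: 0.0418
finger_force: 63.6
```

Emit:
arm_command --motion "0 0 0 0 0 0 1; 0 0 0 0 0 0 1; 0 0 0 0 0 0 1; 0 0 0 0 0 0 1; 0 0 0 0 0 0 1"

```text
t: 24.65
tcp_pos: [0.567, -0.0185, 0.1465]
tcp_rot: [3.142, -0.001, 1.568]
ft_force: [-8.6, 2.1, 22.7]
gripper_width: 0.0424
finger_force: 63.6
```

Emit:
arm_command --motion "0 0 0 0 0 0 1; 0 0 0 0 0 0 1; 0 0 0 0 0 0 1; 0 0 0 0 0 0 1; 0 0 0 0 0 0 1"

```text
t: 25.15
tcp_pos: [0.567, -0.0185, 0.1465]
tcp_rot: [-3.142, -0.001, 1.568]
ft_force: [-9.6, 1.4, 22.1]
gripper_width: 0.0418
finger_force: 63.6
```

Emit:
arm_command --motion "0 0 0 0 0 0 1; 0 0 0 0 0 0 1; 0 0 0 0 0 0 1; 0 0 0 0 0 0 1; 0 0 0 0 0 0 1"

```text
t: 25.65
tcp_pos: [0.5671, -0.0185, 0.1465]
tcp_rot: [3.142, -0.001, 1.568]
ft_force: [-8.6, 2.5, 22.2]
gripper_width: 0.0417
finger_force: 63.5
```

Emit:
arm_command --motion "0 0 -2 0 0 0 1; 0 0 -6 0 0 0 1; -3 -1 -7 0 0 0 1; -7 -3 -7 0 0 0 1; -11 -5 -7 0 0 0 1"

```text
t: 26.15
tcp_pos: [0.5168, -0.1296, 0.2152]
tcp_rot: [3.14, 0.0, 1.569]
ft_force: [1.6, -1.0, -0.9]
gripper_width: 0.0419
finger_force: 61.0
```

```bash
python3 -c "
from h import *
go([.45,-.245,.10],1.571)"
```

```text
t 26.15 pos [ 0.5168 -0.1296  0.2152] yaw 1.569 F [ 1.6 -1.  -0.9] w 0.0419 | shift [-11.54  -6.68  11.52] turn [ 0.1  0.  -0.1]
```

Emit:
arm_command --motion "-4 -2.3 0 0 0 0 1; -8 -4.6 1 0 0 0 1; -11.5 -6.7 4 0 0 0 1; -11.5 -6.7 8 0 0 0 1; -11.5 -6.7 11.5 0 0 0 1"

```text
t: 26.65
tcp_pos: [0.4487, -0.2452, 0.0987]
tcp_rot: [3.141, 0.001, 1.564]
ft_force: [1.0, 1.1, -0.3]
gripper_width: 0.0423
finger_force: 61.0
```

Emit:
arm_command --motion "0 0 2 0 0 0 1; 0 0 4 0 0 0 1; 0 0 5 0 0 0 1; 0 0 6 0 0 0 1; 0 0 6 0 0 0 1"

```text
t: 27.15
tcp_pos: [0.4494, -0.2433, 0.0392]
tcp_rot: [-3.141, -0.0, 1.568]
ft_force: [-0.6, -0.4, -0.5]
gripper_width: 0.0422
finger_force: 61.0
```

```bash
python3 -c "
from h import *
go([.45,-.245,.0357],1.571)"
```

```text
t 27.15 pos [ 0.4494 -0.2433  0.0392] yaw 1.568 F [-0.6 -0.4 -0.5] w 0.0422 | shift [-0.17  0.06  0.35] turn [-0.1 -0.  -0.2]
```

Emit:
arm_command --motion "0 0 0.15 0 0 0 1; 0 0 0.3 0 0 0 1; 0 0 0.3 0 0 0 1; 0 0 0.35 0 0 0 1; 0 0 0.35 0 0 0 1"

```text
t: 27.65
tcp_pos: [0.4499, -0.2434, 0.0367]
tcp_rot: [3.141, 0.0, 1.568]
ft_force: [0.2, -1.3, -0.2]
gripper_width: 0.0419
finger_force: 61.0
```

Emit:
arm_command --motion "0 0 0 0 0 0 0.8; 0 0 0 0 0 0 0.4; 0 0 0 0 0 0 0.2; 0 0 0 0 0 0 0.2; 0 0 -2 0 0 0 0.2"

```text
t: 28.15
tcp_pos: [0.4484, -0.2428, 0.055]
tcp_rot: [-3.138, -0.001, 1.568]
ft_force: [0.9, -0.2, 0.0]
gripper_width: 0.0681
finger_force: 0.0
```

Emit:
arm_command --motion "0 0 -4 0 0 0 0.2; 0 0 -8 0 0 0 0.2; 0 0 -13 0 0 0 0.3; 0 0 -18 0 0 0 0.4; 0 0 -20 0 0 0 0.53"

```text
t: 28.65
tcp_pos: [0.451, -0.2445, 0.2612]
tcp_rot: [3.136, 0.002, 1.568]
ft_force: [0.2, -0.7, -0.5]
gripper_width: 0.0403
finger_force: 0.0
```

```bash
python3 -c "
from h import *
go([.492,-.009,.20],.584)
im2=grab('side');cv2.imwrite('pics/t2.png',cv2.resize(im2[290:480,290:500],None,fx=2.5,fy=2.5)[:,:,::-1])
print(observe()['joint_positions'])"
```

```text
t 28.65 pos [ 0.451  -0.2445  0.2612] yaw 1.568 F [ 0.2 -0.7 -0.5] w 0.0403 | shift [23.57  3.99  6.09] turn [ 0.4 -0.1 56.4]
[ 0.07888287  0.23882941  0.38858921  1.85331659 -0.10443355  1.06054068
  0.50468054]
```

View pics/t2.png

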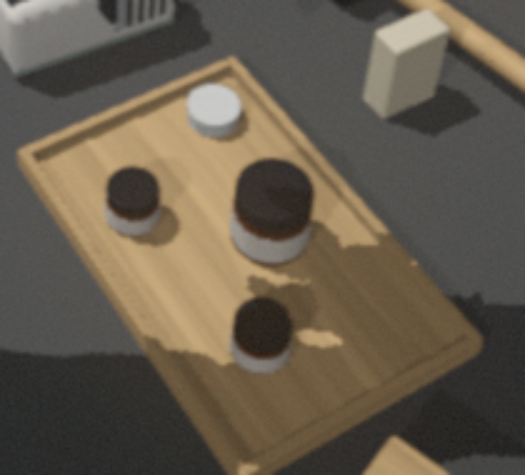

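All three jars stand upright in the tray: small (132,200), big (272,210) and jar_0 (262,335). Back to the dial to turn it off.

Emit:
arm_command --motion "4 0.7 0 0 0 8 0.53; 8.5 1.4 0 0 0 16 0.53; 13 2.2 0 0 0 24 0.53; 17.5 3 0 0 0 32 0.53; 21 3.6 1 0 0 40 0.53"

```text
t: 29.2
tcp_pos: [0.4864, -0.0355, 0.2478]
tcp_rot: [3.14, -0.002, 0.903]
ft_force: [1.3, -0.2, -0.3]
gripper_width: 0.0399
finger_force: 0.0
```

```bash
python3 -c "
from h import *
go([.492,-.009,.18],.605)"
```

```text
t 29.2 pos [ 0.4864 -0.0355  0.2478] yaw 0.903 F [ 1.3 -0.2 -0.3] w 0.0399 | shift [ 2.42 -1.21  6.78] turn [ 0.1 -0.1 17.1]
```

Emit:
arm_command --motion "1.4 -0.7 0 0 0 8 0.53; 2.4 -1.2 1 0 0 15 0.53; 2.4 -1.2 3 0 0 15 0.53; 2.4 -1.2 5 0 0 15 0.53; 2.4 -1.2 5 0 0 15 0.53"

```text
t: 29.7
tcp_pos: [0.4894, -0.0107, 0.1949]
tcp_rot: [-3.139, 0.004, 0.647]
ft_force: [-0.3, -0.0, 0.4]
gripper_width: 0.04
finger_force: 0.0
```

```bash
python3 -c "
from h import *
go([.492,-.009,.115],.605)"
```

```text
t 29.7 pos [ 0.4894 -0.0107  0.1949] yaw 0.647 F [-0.3 -0.   0.4] w 0.04 | shift [0.35 0.04 7.99] turn [-0.1  0.2  2.4]
```

Emit:
arm_command --motion "0.1 0 1.5 0 0 2 0.53; 0.1 0 3 0 0 2 0.53; 0.1 0 4 0 0 2 0.53; 0.1 0 5 0 0 2 0.53; 0.1 0 5 0 0 2 0.53"

```text
t: 30.2
tcp_pos: [0.4914, -0.0103, 0.1465]
tcp_rot: [-3.141, 0.001, 0.612]
ft_force: [0.1, 0.3, 0.4]
gripper_width: 0.0402
finger_force: 0.0
```

```bash
python3 -c "
from h import *
go([.492,-.009,.115],.605)"
```

```text
t 30.2 pos [ 0.4914 -0.0103  0.1465] yaw 0.612 F [0.1 0.3 0.4] w 0.0402 | shift [ 0.12 -0.07  3.15] turn [-0.   0.1  0.4]
```

Emit:
arm_command --motion "0.1 -0.1 1 0 0 0 0.53; 0.1 -0.1 2 0 0 0 0.53; 0.1 -0.1 2.7 0 0 0 0.53; 0.1 -0.1 3.1 0 0 0 0.53; 0.1 -0.1 3.1 0 0 0 0.6"

```text
t: 30.7
tcp_pos: [0.4918, -0.0089, 0.1156]
tcp_rot: [-3.141, 0.001, 0.611]
ft_force: [0.3, 0.0, 0.8]
gripper_width: 0.0339
finger_force: 0.0
```

Emit:
arm_command --motion "0 0 0 0 0 0 0.7; 0 0 0 0 0 0 0.85; 0 0 0 0 0 0 1; 0 0 0 0 0 0 1; 0 0 0 0 0 0 1" --newtons 30

```text
t: 31.2
tcp_pos: [0.4922, -0.0087, 0.1166]
tcp_rot: [-3.141, -0.0, 0.612]
ft_force: [-2.8, 0.7, 6.2]
gripper_width: 0.0113
finger_force: 32.5
```

```bash
python3 -c "
from h import *
go([.492,-.009,.115],1.98);print(observe()['moment'])"
```

```text
t 31.2 pos [ 0.4922 -0.0087  0.1166] yaw 0.612 F [-2.8  0.7  6.2] w 0.0113 | shift [-0.04  0.01  0.16] turn [  0.   -0.  -78.4]
[ 0.142752    0.48199108 -0.05038236]
```

Emit:
arm_command --motion "0 0 0 0 0 -7 1; 0 0 0 0 0 -14 1; 0 0 0 0 0 -21 1; 0 0 0 0 0 -28 1; 0 0 0 0 0 -35 1"

```text
t: 31.7
tcp_pos: [0.4924, -0.0088, 0.1166]
tcp_rot: [3.141, -0.0, 1.227]
ft_force: [-2.1, 0.1, 4.2]
gripper_width: 0.0111
finger_force: 32.3
```

Emit:
arm_command --motion "0 0 0 0 0 -7 1; 0 0 0 0 0 -14 1; 0 0 0 0 0 -21 1; 0 0 0 0 0 -28 1; 0 0 0 0 0 -35 1"

```text
t: 32.2
tcp_pos: [0.4925, -0.0088, 0.1166]
tcp_rot: [3.141, 0.0, 1.838]
ft_force: [-1.4, 0.3, 4.0]
gripper_width: 0.0111
finger_force: 32.2
```

Emit:
arm_command --motion "0 0 0 0 0 -4 1; 0 0 0 0 0 -8 1; 0 0 0 0 0 -8.5 1; 0 0 0 0 0 -8.5 1; 0 0 0 0 0 -8.5 1"

```text
t: 32.7
tcp_pos: [0.4926, -0.0088, 0.1166]
tcp_rot: [3.141, 0.0, 1.98]
ft_force: [-1.9, -0.1, 6.1]
gripper_width: 0.0111
finger_force: 32.4
```

```bash
python3 -c "
from h import *
go([.492,-.009,.115],1.98);print(observe()['moment'])"
```

```text
t 32.7 pos [ 0.4926 -0.0088  0.1166] yaw 1.98 F [-1.9 -0.1  6.1] w 0.0111 | shift [ 0.   -0.06  0.16] turn [ 0.1  0.  -0. ]
[0.06500275 0.23156546 0.02200016]
```

Release, rise and move clear towards the board side so the dial can be seen.

Emit:
arm_command --motion "0 0 0 0 0 0 0.8; 0 0 0 0 0 0 0.53; 0 0 0 0 0 0 0.53; 0 0 -2 0 0 0 0.53; 0 0 -6 0 0 0 0.53"

```text
t: 33.2
tcp_pos: [0.4903, -0.009, 0.1745]
tcp_rot: [-3.136, -0.002, 1.981]
ft_force: [1.5, -0.2, -0.3]
gripper_width: 0.0403
finger_force: 0.0
```

Emit:
arm_command --motion "0 0 -4 0 0 0 0.53; 2 -1 -8 0 0 0 0.53; 6 -3 -8 0 0 0 0.53; 10 -5 -8 0 0 0 0.53; 14 -7 -8 0 0 0 0.53"

```text
t: 33.7
tcp_pos: [0.3708, 0.0923, 0.2564]
tcp_rot: [3.141, 0.0, 1.981]
ft_force: [0.3, 1.1, 0.4]
gripper_width: 0.0401
finger_force: 0.0
```

Emit:
arm_command --motion "4 -2 0 0 0 0 0.53; 8 -4 0 0 0 0 0.53; 12 -6 0 0 0 0 0.53; 14 -7 0 0 0 0 0.53; 14 -7 0 0 0 0 0.53"

```text
t: 34.2
tcp_pos: [0.25, 0.1935, 0.2564]
tcp_rot: [3.141, -0.0, 1.986]
ft_force: [1.6, 0.3, 0.1]
gripper_width: 0.0403
finger_force: 0.0
```

```bash
python3 -c "
from h import *
im=dial();cv2.imwrite('pics/end.png',im[:,:,::-1]);go([.492,-.009,.115],1.98)
cv2.imwrite('pics/end2.png',np.hstack([cv2.resize(im[200:320,300:540],None,fx=2.3,fy=2.3),cv2.resize(im[245:300,315:340],None,fx=5,fy=5.018)])[:,:,::-1])
cv2.imwrite('pics/end2.png',cv2.resize(im[150:330,300:540],None,fx=3.3,fy=3.3)[:,:,::-1])"
```

```text
dial by ctr 0.057 line 0.045 (+pi) 30
t 34.25 pos [0.2513 0.1925 0.2563] yaw 1.984 F [ 0.7  1.3 -0.3] w 0.0402 | shift [-28.12  13.93  14.15] turn [0.  0.  0.3]
```

View pics/end2.png

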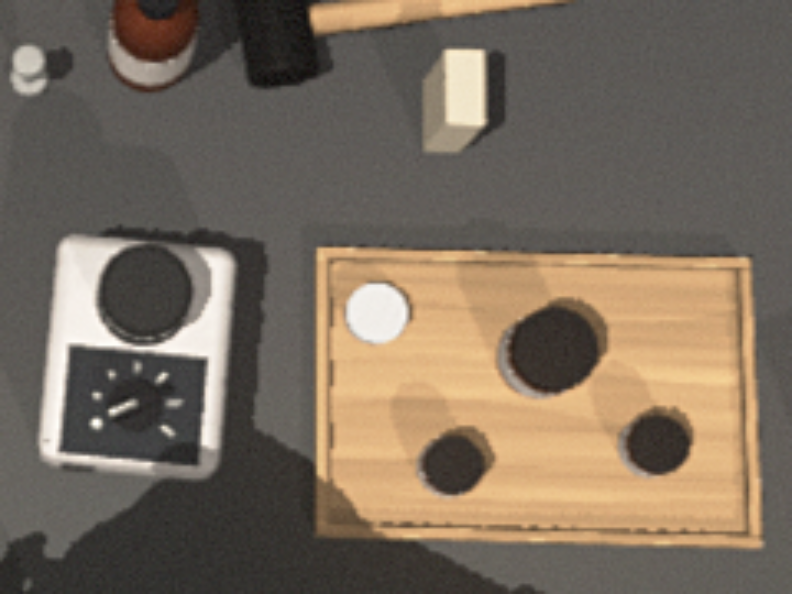

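The picture shows the pointer at the dot (about 0.05 rad off, within measuring error). The three jars and the tin stand in the tray, and the arm is clear. Handing in.

```bash
python3 -c "
from h import *
print(ctrl.job_done())"
```

```text
the job is handed in; nothing more can be done
None
```

I handed the job in at about 34 s: the dial was set to mark 2, the big jar and then the one waiting small jar were each pressed fully down for over two seconds and stood in the tray, and the dial was turned back to the dot (within about 0.05 rad); while pressing the big jar the wrist force briefly read about 53 N before I eased it to 22 N.

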